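Raise the lane barrier and send the board carrier through

ROBOT

A 7-joint arm with a two-finger parallel gripper is mounted at the origin on the work surface. World frame = base frame: x ahead of the robot, y to its left, z up, the work surface at z = 0. Lengths are in m, angles in rad, forces in N, time in s.
With the tool pointing down it reaches from about 0.4 to 0.85 m from the base axis. Payload 10.4 kg.
Tool frame: the origin (TCP) lies midway between the tips of the shut fingers; the grasp point (between the pads) lies 19 mm behind it; z points along the fingers, y is the line along which they close (so a half turn about z gives the same grasp; the last joint's range is limited). The gripper opens to 87 mm and grips with 3 to 60 N. Pads are 19 mm wide; open, the fingers measure 117 mm over their backs; the gripper's body (75 mm by 190 mm) begins 51 mm behind the grasp point.
Start: joints at [1.195, 0.332, -0.065, 1.46, 0.022, 1.35, -0.088], TCP at [0.216, -0.587, 0.223] pointing down, gripper open.
Joint ranges: [-2.6, 2.6], [-0.5, 2.12], [-1.47, 1.34], [0.16, 2.42], [-1.27, 4.41], [0.06, 2.06], [-2.6, 2.6]. Speed limits (rad/s): [2.22, 2.22, 2.79, 2.79, 3.14, 3.14, 3.14].

INTERFACE

Orientations are given as a unit quaternion [x, y, z, w].
In Python, from bench import r gives the robot as it stands.
- The arm moves only by the tool arm_command, never from a script. Its argument "moves" is one flat list of numbers, 4 for each row, row after row: the shift along the tool's x, y, z in cm, then the turn about the tool's z in degrees. A call has 1 to 12 rows; each row shifts and turns the commanded pose from where the row before left it, along the tool's axes as they then stand; what a row does not reach is not made up. A row lasts 1/12 s, in which the tool goes at most 41.7 mm and 7.16 degrees, less where a joint would pass 70% of its speed; a pose out of reach is approached as far as the arm can. A call with a gripper value outside its range is refused whole. "fingers" is the opening in per cent of the stroke, from 0 (shut) to 100 (fully open), set as the call begins (left out, the last holds). The fingers move at their own pace and stop on an object; "squeeze" is the grip in N (left out, the last holds). Time passes only in rows, so rows that do not move let the fingers close. It gives the time, the measured TCP pose, the force, the opening and the grip force at its end, in the units of the state.
- r.read_state(): the state, without advancing time (a new reading comes with each control period).
- r.camera(name): name is "side" or "top" or "wrist"; returns the picture (420x560x3 uint8, red, green, blue); there is no depth.
- r.camera_info(name): a dict with "fx", "fy", "cx", "cy" (pixels), "k1" (the pictures are not rectified: a ray, as slopes to the right and down, at radius r is drawn at 1 + k1 r^2 times it, then the intrinsics apply), "origin" and "attitude" of the camera in the world. Camera axes: x right, y up, looking along -z (the intrinsics and any distortion apply to the point x, -y, -z); pixel columns grow to the right and rows downward; lengths in m; the calibration is good to about 2 mm. A picture is of the moment at which its call begins: read the wrist's pose just before it. camera_info takes no time and is no camera call; for the wrist camera it gives the pose at the moment of the call.
- r.close_job(): hands the job in; it is judged then, once.
The state is a dict: "time": time; "joint_positions": joint angles; "joint_vel": joint speeds; "joint_torque": joint torques, N m; "ee_pos": TCP position; "eef_rot": TCP orientation; "ft_force": force on the tool from outside, world axes, zero at the start; "torque": the same for the moment, N m; "width": finger opening in m; "grip_force": force on a finger pad.
Only numpy, scipy, OpenCV 4.12 (cv2) and the standard library are available. Lean on these libraries where they do the work, as an engineer would, in place of code of your own. Each camera call takes 0.05 s, during which the arm holds its last target. There are 200 camera calls.

TASK

The black board carrier waits in the lane of the transfer station, shut off by a counterweighted barrier arm. Push the barrier arm up past its balance point so that it stays raised by itself, then push the carrier along the lane, under where the arm was, until it sits against the end stop. Only push: do not pick the carrier up off the lane, and leave the loose things round about where they are.

Things in the scene. Friction and masses are not known exactly. Their poses are not given: they have to be found in the camera images.
- station: Transfer station fixed to the table, its yaw within +-0.36 rad: grey base plate 280 (x) x 440 (y) x 12 mm, origin at the centre of its underside, on the table; x points roughly away from the robot. A lane runs along its y axis, centred on x = 0, between aluminium rails with inner faces at x = +-48 mm, 16 mm high above the plate. The barrier crosses the lane at y = 0
- end_stop (a point): Middle of the end stop's face, at plate level: station frame (0, -195, 12) mm. The stop is an aluminium block across the -y end of the lane, 34 mm high above the plate
- fork (a point): Top of the rest fork that the lowered arm lies in, robot's side of the lane: station frame (-70, 0, 64) mm. It is 32 mm wide along y, 16 mm along x; fixed
- hinge (a point): Barrier hinge axis, on the far side of the lane: station frame (100, 0, 55) mm; the axis runs along the station's y. The post cheeks reach 78 mm above the table and 26 mm either side of y = 0. A steel counterweight drum, 40 mm across, 30 mm wide, is fixed to the arm just above and behind the hinge
- barrier (a joint): Barrier arm angle, rad: 0 = down, level across the lane; grows as it rises; stop at 1.5 (almost upright). No spring: below its balance point at about 0.9 it falls back down; beyond it, it swings over by itself to the stop, slowed by a damper (1 to 2 s), and stays. Arm with counterweight about 0.8 kg; lifting takes 1 to 2 N at the toe
- toe (a point): Centre of the toe, a black rubber push plate at the arm's free, robot-side end: 60 mm long, 50 wide (y), 6 thick, sloping up and away from the hinge at 50 degrees. When down it lies 204 mm from the hinge towards station -x, 23 mm higher (78 mm above the table), free space below and before it. Push its outer lower face upward along its arc about the hinge; a purely level push jams
- bar_end (a point): Point on the arm's centre line where the bar meets the toe, 185 mm from the hinge; moves with the arm. The bar is aluminium, 20 mm wide, 12 mm thick; when down its centre line is level, 55 mm above the table
- carrier: Loose black board carrier, a solid tray 90 (x) x 110 (y) x 50 mm, green circuit board in its top, 0.3 to 0.5 kg, origin at the centre of its underside, axes as the station's. It lies on the plate in the lane (3 mm play to each rail), at first on the +y side of the barrier, and slides towards -y; against the end stop its origin is at station y = -140 mm. Too tall to pass under the lowered bar
- standoff: Bystander: upright brass standoff 16 mm diameter, 40 mm high, on the base plate's robot-side apron
- relay: Bystander: clear relay box 28 x 36 x 26 mm on the base plate's far apron, -y side
- sample: Bystander: steel block 34 x 50 x 24 mm on the base plate's far apron, +y side
- heatsink: Bystander: finned aluminium heatsink 60 x 80 x 34 mm on the table off the +y end of the station
- diecast: Bystander: blue diecast box 65 x 110 x 35 mm on the table off the -y end of the station
- spool: Bystander: dark spool 56 mm diameter, 45 mm high, on the table on the robot's side of the station, -y end
- driver: Bystander: screwdriver lying on the table on the robot's side of the station, +y end

How it is judged:
On the way, in this order (a step that is already met when the one before it is completed fails the run):
1. the barrier arm is raised and stays up, the carrier still waiting before it (value of joint barrier above 1.35 rad and y of carrier in the frame of station above 0.03 m), for 0.3 s.
2. the carrier is against the end stop (y of carrier in the frame of station below -0.133 m and z of carrier in the frame of station below 0.018 m and angle between carrier's own z axis and vertical below 0.08 rad), for 0.2 s.
At the end, for the whole second after the job is handed in: The barrier stands raised by itself (above 1.35 rad) and at rest; the carrier lies flat on the lane, within 7 mm of the end stop, at rest (all of step 2 and value of joint barrier above 1.35 rad and linear speed of carrier below 0.01 m/s and velocity of joint barrier below 0.05 rad/s); the robot touches nothing.
It fails at once if the carrier is lifted (more than 13 mm) or tipped (z of carrier in the frame of station above 0.025 m or angle between carrier's own z axis and vertical above 0.3 rad).
It fails at once if a bystander is moved by more than 20 mm (distance of any of standoff, relay, sample, heatsink, diecast, spool, driver from where it was at the start of the episode above 0.02 m).
It also fails if it takes over 53 s, if anything falls off the work surface, if the arm or the gripper's body presses on something with over 40 N, if the wrist force passes 120 N, or if a joint passes its speed limit or range.

## Working session

There is one attempt and no reset: what is moved stays moved. The work goes in short steps, Python scripts to look and compute and a tool call to move; the robot and the scene stay as the last step left them, time stands still between calls to the robot, and variables do not carry over. Pictures are saved under pics/ and viewed, at most 10 in all, crops included, and the job is handed in when it is done.

Besides the shell and the picture viewer there is one more tool, called after "Emit:" in YAML: its name, and indented under it one key for each argument. arm_command: Moves the arm, as the interface text tells. Its arguments: {"type":"object","properties":{"moves":{"type":"array"},"fingers":{"type":"number"},"squeeze":{"type":"number"}},"required":["moves"]}

```bash
mkdir -p pics; ls
python3 - <<'E'
from bench import r
import cv2
for n in("top","side"):
    cv2.imwrite(f"pics/{n}0.png",r.camera(n)[:,:,::-1]); print(n,r.camera_info(n))
s=r.read_state();print(s)
E
```

```text
pics
top {'fx': 418.29765717562617, 'fy': 418.29765717562617, 'cx': 277.2762848373727, 'cy': 206.2338840526186, 'k1': -0.026253330721784814, 'origin': array([0.45065031, 0.03042231, 1.20833634]), 'attitude': array([-0.0285567 ,  0.02115661,  0.71244686, -0.7008255 ])}
side {'fx': 422.5600519053293, 'fy': 422.5600519053293, 'cx': 284.5998060210717, 'cy': 211.58350351660715, 'k1': -0.005879121527353065, 'origin': array([-0.03899767,  0.57161251,  0.51962419]), 'attitude': array([-0.19893998,  0.46278717,  0.78999054, -0.34952234])}
{'time': 0.1, 'joint_positions': array([ 1.19537524,  0.3328504 , -0.06468669,  1.46088499,  0.02160222,
        1.34990832, -0.08850111]), 'joint_vel': array([-1.80234022e-03, -1.32602733e-03, -7.62076949e-04, -3.19311478e-03,
        1.65494466e-05,  6.37023535e-04,  8.58775056e-04]), 'joint_torque': array([ 1.70850853e-03, -6.24548435e+01,  2.50694569e-02, -3.90718603e+01,
       -6.12838520e-02,  3.66192183e-02,  8.12842632e-05]), 'ee_pos': array([ 0.21582799, -0.58616373,  0.22179421]), 'eef_rot': array([ 9.84479168e-01,  1.75500167e-01, -1.52438308e-04, -6.60446436e-04]), 'ft_force': array([ 0.78155392,  0.55050173, -0.10882399]), 'torque': array([ 0.0034644 , -0.03820604, -0.02290446]), 'grip_force': 0.0, 'width': 0.08717554415366188}
```

View pics/top0.png

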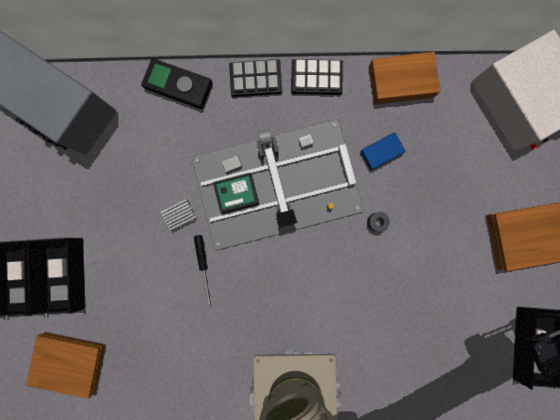

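View pics/side0.png

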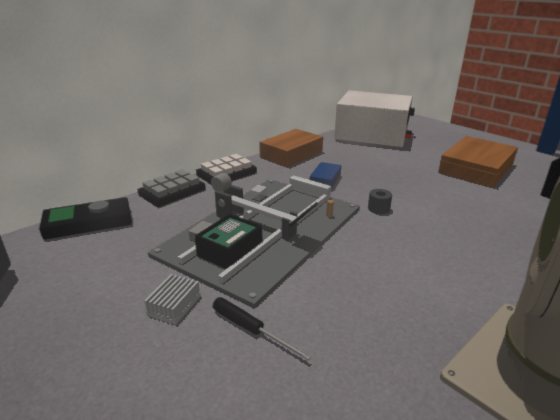

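The top view shows the plate with corners at about (194,159), (339,122), (361,211) and (218,248). The toe is at (287,218), the carrier at (236,193) and the standoff at (330,206). The side view agrees and shows the arm down, with the carrier on the +y side.

```bash
cat > h.py <<'E'
import numpy as np, cv2
from scipy.spatial.transform import Rotation as R
def onplane(ci,uv,z):
    K=np.array([[ci['fx'],0,ci['cx']],[0,ci['fy'],ci['cy']],[0,0,1.]])
    p=cv2.undistortPoints(np.float64(uv).reshape(-1,1,2),K,np.array([ci['k1'],0,0,0.]))[:,0]
    d=R.from_quat(ci['attitude']).apply(np.c_[p[:,0],-p[:,1],-np.ones(len(p))])
    o=ci['origin']; return o+d*((z-o[2])/d[:,2])[:,None]
E
python3 - <<'E'
from h import *
from bench import r
ci=r.camera_info("top"); im=cv2.imread("pics/top0.png").astype(int)
b,g,rr=im[...,0],im[...,1],im[...,2]
print(im[235,230],im[150,210],im[260,260],im[195,325])
m=((g-(rr+b)/2)>2).astype(np.uint8); m[:, :150]=0; m[:110]=0; m[280:]=0; m[:,400:]=0
m=cv2.morphologyEx(m,cv2.MORPH_OPEN,np.ones((3,3),np.uint8))
m=cv2.morphologyEx(m,cv2.MORPH_CLOSE,np.ones((9,9),np.uint8))
c=max(cv2.findContours(m,0,2)[0],key=cv2.contourArea)
w=onplane(ci,c[:,0]+0.0,0.012)[:,:2].astype(np.float32)
rc=cv2.minAreaRect(w); print(cv2.boundingRect(c),rc)
bx=cv2.boxPoints(rc); print(bx)
man=onplane(ci,[(194,159),(339,122),(361,211),(218,248)],.012); print(man, man.mean(0))
# green board (top of carrier z=.062)
gm=((g-np.maximum(rr,b))>20).astype(np.uint8); gm[:,:200]=0; gm[:160]=0;gm[230:]=0;gm[:,280:]=0
c=cv2.convexHull(np.vstack(cv2.findContours(gm,0,2)[0])); cr=cv2.minAreaRect(onplane(ci,c[:,0]+0.,.062)[:,:2].astype(np.float32)); print("board",cr)
# toe black blob
dm=(im.max(2)<45).astype(np.uint8); dm[:205]=0;dm[235:]=0;dm[:,:270]=0;dm[:,305:]=0
n,l,s,ce=cv2.connectedComponentsWithStats(dm); print(s,ce)
print("toe",onplane(ci,ce,.078))
E
```

```text
[121 121 121] [123 116 122] [123 120 122] [125 126 125]
(216, 175, 39, 35) ((0.5777915120124817, 0.16366460919380188), (0.0808192566037178, 0.1011984571814537), 13.116817474365234)
[[0.52695334 0.20377323]
 [0.549919   0.1052151 ]
 [0.6286297  0.12355599]
 [0.605664   0.22211412]]
[[ 0.67641723  0.28160635  0.012     ]
 [ 0.77756368 -0.14117891  0.012     ]
 [ 0.51731478 -0.19707638  0.012     ]
 [ 0.41838986  0.21334871  0.012     ]] [0.59742139 0.03917494 0.012     ]
board ((0.5725733041763306, 0.15759094059467316), (0.07071255892515182, 0.09093087166547775), 13.117087364196777)
[[     0      0    560    420 234943]
 [   277    210     20     18    256]
 [   294    229      1      1      1]] [[279.49313238 209.49016996]
 [285.74609375 218.4453125 ]
 [294.         229.        ]]
toe [[ 0.52142667  0.03575942  0.078     ]
 [ 0.49689427  0.01925821  0.078     ]
 [ 0.46804105 -0.00250716  0.078     ]]
```

Emit:
arm_command:
  moves: [0,0,0,6.9,2.5,-2,0,0,2.5,-2.5,0,0,2.5,-2.5,0,0,2.5,-2.5,0,0,2.5,-2.5,0,0,2.5,-2.5,0,0,2.5,-2.5,0,0,2.5,-2.5,0,0,2.5,-2.5,0,0,2,-3,0,0,2,-3,0,0]
  fingers: 0

```text
time: 1.1
ee_pos: [0.4097, -0.2512, 0.2222]
eef_rot: [0.993, 0.116, -0.0, -0.0]
ft_force: [1.1, 0.5, -0.4]
width: 0.0148
grip_force: 0.0
```

Emit:
arm_command:
  moves: [2,-3,0,0,2,-3,0,0,2,-3,0,0,1.5,-3,0,0,1,-3,0,0,0,-3,0,0,0,-3,0,0,0,-2,0,0,0,0,0,0]

```text
time: 1.85
ee_pos: [0.4383, -0.0054, 0.2226]
eef_rot: [0.993, 0.119, 0.0, -0.0]
ft_force: [0.3, -0.1, -0.1]
width: 0.0003
grip_force: 0.0
```

```bash
cat >> h.py <<'E'
O=np.array([.597,.039]); YAW=np.deg2rad(13.3)
def st(s):
    d=np.array(s['ee_pos'][:2])-O; c,n=np.cos(YAW),np.sin(YAW)
    x=R.from_quat(s['eef_rot']).as_matrix()[:,0]
    return "t %.2f station x,y,z mm %s toolyaw %.1f F %s"%(s['time'],np.round(1e3*np.array([c*d[0]+n*d[1],-n*d[0]+c*d[1],s['ee_pos'][2]]),1),np.degrees(np.arctan2(x[1],x[0])),np.round(s['ft_force'],1))
E
python3 -c "
from h import *
from bench import r
print(st(r.read_state()),r.read_state()['width'])"
```

```text
t 1.85 station x,y,z mm [-164.7   -6.7  222.6] toolyaw 13.6 F [ 0.3 -0.1 -0.1] 0.0002961567161953409
```

Emit:
arm_command:
  moves: [0,-0.9,0,0,0,0,3,0,0,0,3,0,0,0,3,0,0,0,3,0,0,0,2.7,0,1,0,0,0,1,0,0,0,0,0,0,0,0,0,0,0]

```text
time: 2.68
ee_pos: [0.4585, 0.0041, 0.0773]
eef_rot: [0.993, 0.116, 0.001, -0.0]
ft_force: [-1.6, -0.3, 0.4]
width: 0.0007
grip_force: 0.0
```

```bash
python3 -c "
from h import *
from bench import r
print(st(r.read_state()))
cv2.imwrite('pics/s1.png',cv2.resize(r.camera('side')[130:300,180:400,::-1],None,fx=3,fy=3))"
```

```text
t 2.68 station x,y,z mm [-142.8   -2.1   77.3] toolyaw 13.3 F [-1.6 -0.3  0.4]
```

View pics/s1.png

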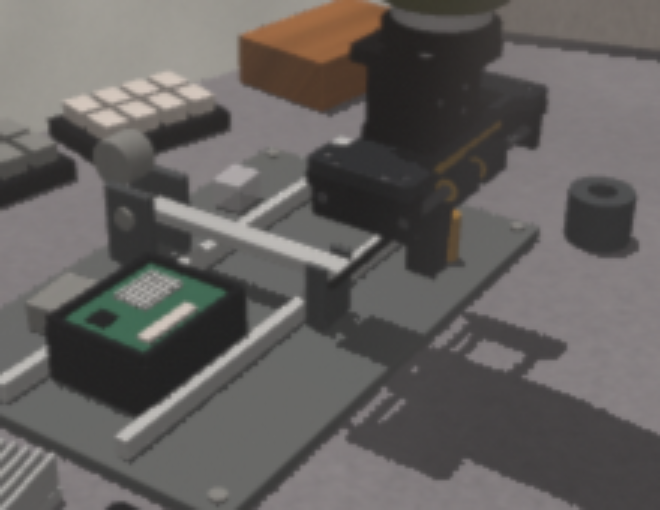

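The finger stands just outside the toe, with the toe's upper edge at crop pixel (385,240) and the finger at (420,240). I'll press in gently, then lift along the arc.

Emit:
arm_command:
  moves: [0.3,0,0,0,0.3,0,0,0,0.3,0,0,0,0.2,0,0,0,0,0,0,0]

```text
time: 3.15
ee_pos: [0.4677, 0.0064, 0.0757]
eef_rot: [0.993, 0.116, 0.0, 0.0]
ft_force: [-0.6, -0.7, 0.2]
width: 0.0003
grip_force: 0.0
```

Emit:
arm_command:
  moves: [0.2,0,0,0,0.2,0,0,0,0.2,0,0,0,0,0,0,0]

```text
time: 3.48
ee_pos: [0.4693, 0.0067, 0.0747]
eef_rot: [0.993, 0.116, -0.005, 0.001]
ft_force: [-18.9, -3.7, 14.4]
width: 0.0006
grip_force: 9.7
```

Emit:
arm_command:
  moves: [0,0,-0.6,0,0.2,0,-0.8,0,0.3,0,-1,0,0.3,0,-1,0,0,0,0,0]

```text
time: 3.9
ee_pos: [0.4786, 0.009, 0.11]
eef_rot: [0.993, 0.116, -0.003, 0.0]
ft_force: [-14.4, -1.9, 4.3]
width: 0.0006
grip_force: 7.0
```

```bash
python3 -c "
from h import *
from bench import r
print(st(r.read_state()))
cv2.imwrite('pics/s2.png',cv2.resize(r.camera('side')[130:300,180:400,::-1],None,fx=3,fy=3))"
```

```text
t 3.90 station x,y,z mm [-122.1   -2.   110. ] toolyaw 13.3 F [-14.4  -1.9   4.3]
```

View pics/s2.png

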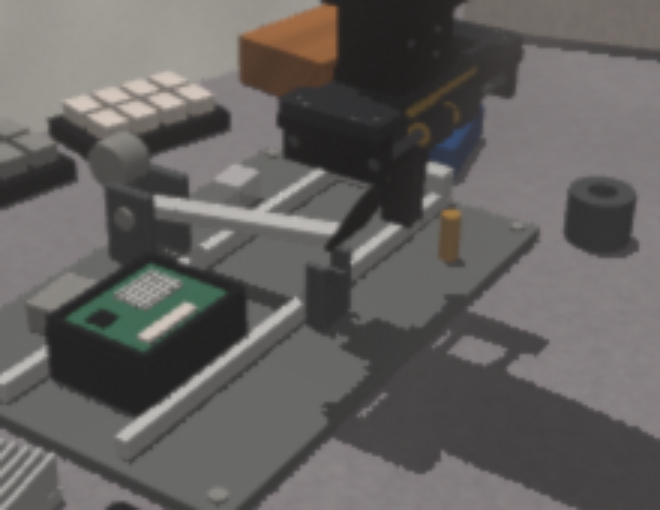

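The arm is lifting: the toe's tip is at (380,185) and the bar is clear of the fork. I'll carry on along the arc.

Emit:
arm_command:
  moves: [0.3,0,-0.7,0,0.45,0,-1.05,0,0.5,0,-1,0,0.6,0,-1,0,0.6,0,-0.95,0,0.7,0,-0.9,0]

```text
time: 4.45
ee_pos: [0.5075, 0.016, 0.1653]
eef_rot: [0.993, 0.116, -0.005, 0.001]
ft_force: [-26.2, -3.8, 17.5]
width: 0.0005
grip_force: 13.4
```

Emit:
arm_command:
  moves: [0.7,0,-0.9,0,0.75,0,-0.85,0,0.8,0,-0.8,0,0.85,0,-0.75,0]

```text
time: 4.78
ee_pos: [0.5416, 0.0238, 0.1991]
eef_rot: [0.993, 0.116, -0.0, 0.0]
ft_force: [-1.5, 0.2, 0.7]
width: 0.0006
grip_force: 0.8
```

```bash
python3 -c "
from h import *
from bench import r
print(st(r.read_state()))
cv2.imwrite('pics/s3.png',cv2.resize(r.camera('side')[100:300,180:400,::-1],None,fx=2.5,fy=2.5))"
```

```text
t 4.78 station x,y,z mm [-57.4  -2.1 199.1] toolyaw 13.3 F [-1.5  0.2  0.7]
```

View pics/s3.png

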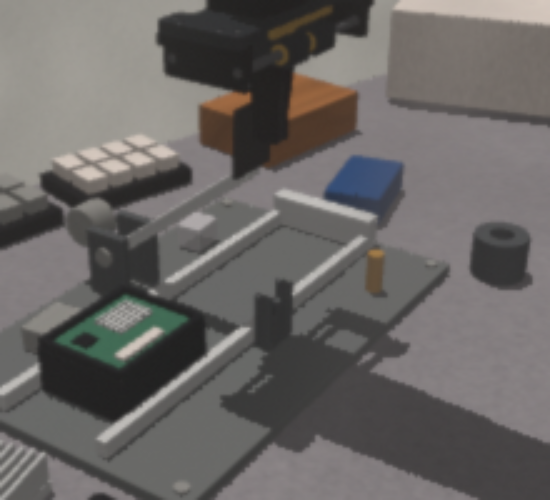

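The toe is now almost vertical at (250,140), with the arm at about 0.65 rad. I'll push on past the balance point.

Emit:
arm_command:
  moves: [0.95,0,-0.7,0,1,0,-0.7,0,1.05,0,-0.65,0,1.1,0,-0.6,0,1.15,0,-0.5,0,1.15,0,-0.45,0,1.15,0,-0.4,0,1.15,0,-0.4,0,1.1,0,-0.3,0,0,0,0,0]

```text
time: 5.67
ee_pos: [0.6381, 0.047, 0.2452]
eef_rot: [0.993, 0.116, 0.0, -0.0]
ft_force: [0.3, 0.4, -1.1]
width: 0.0005
grip_force: 0.0
```

Emit:
arm_command:
  moves: [0,0,0,0,0,0,0,0,0,0,0,0,0,0,0,0,0,0,0,0,0,0,0,0]

```text
time: 6.17
ee_pos: [0.6368, 0.0463, 0.2456]
eef_rot: [0.993, 0.116, 0.0, 0.0]
ft_force: [0.2, 1.5, -0.2]
width: 0.0003
grip_force: 0.0
```

```bash
python3 -c "
from h import *
from bench import r
print(st(r.read_state()))
cv2.imwrite('pics/s4.png',cv2.resize(r.camera('side')[60:300,150:400,::-1],None,fx=2.4,fy=2.4))"
```

```text
t 6.17 station x,y,z mm [ 40.5  -2.1 245.6] toolyaw 13.3 F [ 0.2  1.5 -0.2]
```

View pics/s4.png

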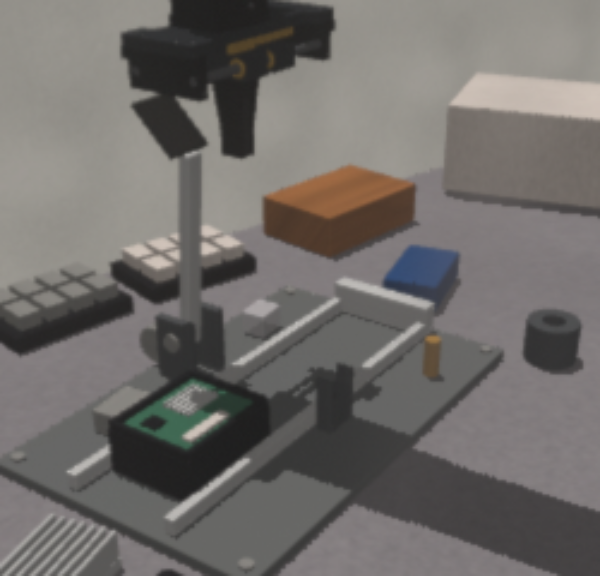

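The barrier stands upright, with the bar from (190,330) to (190,155), and the finger is clear of it. Next I'll back off and go behind the carrier.

Emit:
arm_command:
  moves: [-3,0,0,0,-3,0,0,0,-3,0,0,0,-1,-3,0,0,0,-3,0,0,0,-3,0,0,0,-3,0,0,0,-3,0,0,2,-3,0,0,2,-3,0,0,2,-0.9,0,0,0,0,0,0]

```text
time: 7.22
ee_pos: [0.5484, 0.2538, 0.2448]
eef_rot: [0.993, 0.118, -0.0, -0.001]
ft_force: [-0.1, -0.5, -0.6]
width: 0.0002
grip_force: 0.0
```

Emit:
arm_command:
  moves: [0,0,3,0,0,0,3,0,0,0,3,0,0,0,3,0,0,0,2,0,0,0,0,0]

```text
time: 7.72
ee_pos: [0.5454, 0.2482, 0.1012]
eef_rot: [0.993, 0.116, -0.003, 0.001]
ft_force: [-0.3, 0.2, -0.3]
width: 0.0004
grip_force: 0.0
```

```bash
python3 -c "
from h import *
from bench import r
print(st(r.read_state()))
a=r.camera('top')[100:260,150:390,::-1];b=r.camera('side')[120:320,150:400,::-1]
cv2.imwrite('pics/s5.png',np.vstack([cv2.resize(a,(450,300)),cv2.resize(b,(375,300)) if 0 else cv2.resize(b,(450,300))]))"
```

```text
t 7.72 station x,y,z mm [ -2.1 215.4 101.2] toolyaw 13.3 F [-0.3  0.2 -0.3]
```

View pics/s5.png

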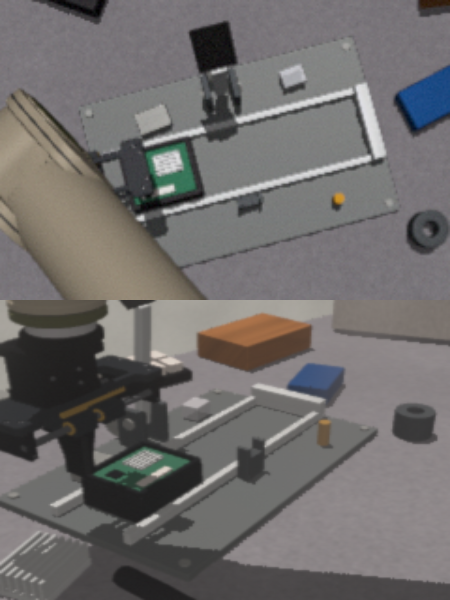

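The barrier is fully raised and the finger is over the lane behind the carrier. Now I'll go down and push.

Emit:
arm_command:
  moves: [0,0,2,0,0,0,2,0,0,0,2,0,0,0,1,0,0,0,0,0]

```text
time: 8.23
ee_pos: [0.5475, 0.2499, 0.0351]
eef_rot: [0.993, 0.116, -0.001, 0.0]
ft_force: [0.1, -0.5, 0.1]
width: 0.001
grip_force: 0.0
```

Emit:
arm_command:
  moves: [0,0.5,0,0,0,0.8,0,0,0,0.8,0,0,0,0.8,0,0,0,0.8,0,0,0,0.8,0,0,0,0.8,0,0,0,0.8,0,0,0,0.8,0,0]

```text
time: 8.98
ee_pos: [0.564, 0.1838, 0.0364]
eef_rot: [0.993, 0.116, 0.001, -0.001]
ft_force: [-1.7, 6.1, 5.0]
width: 0.0006
grip_force: 3.3
```

Emit:
arm_command:
  moves: [0,1,0,0,0,1.1,0,0,0,1.1,0,0,0,1.1,0,0,0,1.1,0,0,0,1.1,0,0,0,1.1,0,0,0,1.1,0,0,0,1.1,0,0,0,1.1,0,0]

```text
time: 9.82
ee_pos: [0.5891, 0.0777, 0.0363]
eef_rot: [0.993, 0.116, 0.001, -0.001]
ft_force: [-1.2, 6.6, 6.4]
width: 0.0006
grip_force: 3.5
```

```bash
python3 -c "
from h import *
from bench import r
print(st(r.read_state()))
a=r.camera('top')[100:260,150:390,::-1];b=r.camera('side')[60:320,150:400,::-1]
cv2.imwrite('pics/s6.png',np.vstack([cv2.resize(a,(450,300)),cv2.resize(b,(450,300))]))"
```

```text
t 9.82 station x,y,z mm [ 1.2 39.4 36.3] toolyaw 13.4 F [-1.2  6.6  6.4]
```

View pics/s6.png

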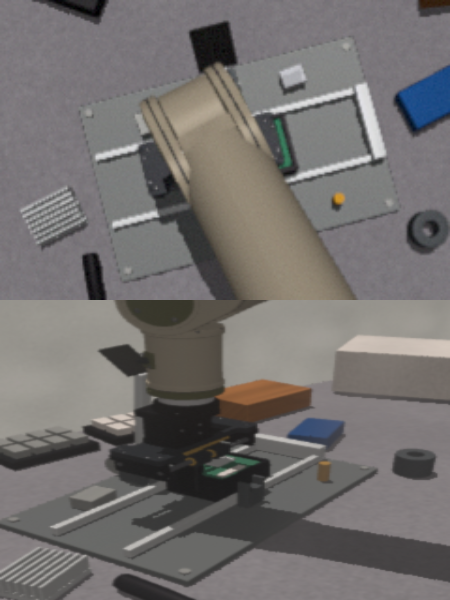

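The carrier is sliding under the raised arm, with the board at crop pixel (285,140), and the wrist is clear of the bar. On to the stop.

Emit:
arm_command:
  moves: [0,1.1,0,0,0,1.1,0,0,0,1.1,0,0,0,1.1,0,0,0,1.1,0,0,0,1,0,0,0,0.9,0,0,0,0.8,0,0,0,0.7,0,0,0,0.6,0,0,0,0.4,0,0,0,0.3,0,0]

```text
time: 10.92
ee_pos: [0.6122, -0.0225, 0.0355]
eef_rot: [0.993, 0.116, -0.0, 0.0]
ft_force: [-1.0, 4.8, 3.5]
width: 0.0005
grip_force: 2.4
```

Emit:
arm_command:
  moves: [0,0.3,0,0,0,0.3,0,0,0,0.3,0,0]

```text
time: 11.17
ee_pos: [0.6142, -0.0308, 0.0355]
eef_rot: [0.993, 0.116, -0.0, -0.0]
ft_force: [-0.6, 3.3, 3.1]
width: 0.0006
grip_force: 2.3
```

Emit:
arm_command:
  moves: [0,0.3,0,0,0,0.3,0,0,0,0,0,0]

```text
time: 11.42
ee_pos: [0.6149, -0.0324, 0.0356]
eef_rot: [0.993, 0.118, -0.0, -0.002]
ft_force: [-5.1, 14.3, 5.8]
width: 0.0003
grip_force: 8.2
```

Emit:
arm_command:
  moves: [0,0,0,0,0,0,0,0,0,0,0,0,0,-0.5,0,0,0,-1.5,0,0,0,-2,0,0,-1,-2,-1,0,-1,0,-3,0,-1,0,-3,0,-1,0,-3,0,-2,0,-3,0,-2,0,-3,0]

```text
time: 12.42
ee_pos: [0.5229, 0.0031, 0.1964]
eef_rot: [0.993, 0.116, -0.0, 0.0]
ft_force: [0.0, -0.9, 0.5]
width: 0.0003
grip_force: 0.0
```

Emit:
arm_command:
  moves: [-3,0,-2,0,-3,0,-2,0,-3,0,0,0,-3,0,0,0,-2,0,0,0,0,0,0,0,0,0,0,0,0,0,0,0]

```text
time: 13.08
ee_pos: [0.388, -0.029, 0.2356]
eef_rot: [0.993, 0.116, 0.0, 0.0]
ft_force: [-0.4, 0.5, -1.1]
width: 0.0009
grip_force: 0.0
```

```bash
python3 -c "
from h import *
from bench import r
print(st(r.read_state()))
a=r.camera('top')[100:260,150:390,::-1];b=r.camera('side')[60:320,150:400,::-1]
cv2.imwrite('pics/s7.png',np.vstack([cv2.resize(a,(450,300)),cv2.resize(b,(450,300))]))"
```

```text
t 13.08 station x,y,z mm [-219.   -18.1  235.6] toolyaw 13.3 F [-0.4  0.5 -1.1]
```

View pics/s7.png

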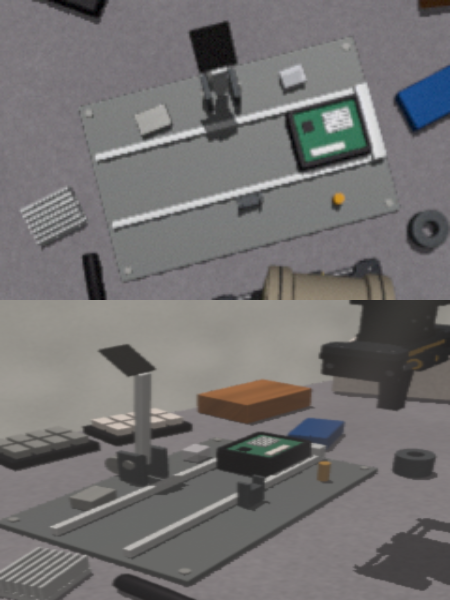

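The carrier sits flat against the end stop at (330,130), the barrier is upright, the bystanders look unmoved and the robot is clear. Handing in.

```bash
python3 -c "
from bench import r
print(r.close_job())"
```

```text
the job is handed in; nothing more can be done
None
```

I handed the job in at about 13 s: the barrier stands raised by itself, the carrier lies flat against the end stop, the bystanders look unmoved and the robot is clear; no verdict came back.

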